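# Index the magnifier arm over the sample dish

## Robot

A 7-joint arm with a two-finger parallel gripper is mounted at the origin on the work surface. World frame = base frame: x ahead of the robot, y to its left, z up, the work surface at z = 0. Lengths are in m, angles in degrees, forces in N, time in s.
With the tool pointing down it reaches from about 0.425 to 0.875 m from the base axis. Payload 4.7 kg.
Tool frame: the origin (TCP) lies at the very end of the fingers, on their centre line; the grasp point (between the pads) lies 19 mm behind it; z points along the fingers, y is the direction in which the jaws open and shut (so a half turn about z gives the same grasp; the last joint's range is limited). The gripper opens to 85 mm and grips with 20 to 120 N. Pads are 22 mm wide; open, the fingers measure 114 mm over their backs; the gripper's body (76 mm by 85 mm) begins 54 mm behind the grasp point. The pads swing forward as they close: fully open they stand 13 mm farther back than shut.
Start: joints at [-70.755, 18.392, -4.016, 83.108, 1.295, 78.541, -3.26], TCP at [0.206, 0.617, 0.231] pointing down, gripper open.
Joint ranges: [-163.93, 163.93], [-17.29, 119.83], [-79.2, 71.16], [3.27, 140.29], [-89.18, 269.18], [5.43, 117.66], [-154.24, 154.24]. Speed limits (degrees/s): [147.25, 147.25, 180, 180, 180, 180, 180].

## Interface

Orientations are given as a 3x3 rotation matrix whose columns are the frame's x, y, z axes.
In Python, from plant import sensors, snapshot, sign_off gives the robot as it stands.
- The arm moves only by the tool send_rows, never from a script. Its argument "motion" is a list of rows, each a list of 7 numbers: the turn, a rotation vector about the world's x, y, z each as a share of 30 degrees, from -1 to 1, then the shift along the world's x, y, z each as a share of 200 mm, from -1 to 1, then the opening, from 0 (shut) to 1 (fully open). In form: [[ax, ay, az, x, y, z, hand], ...]. A call has 1 to 5 rows; each row is the pose to reach, as a shift and turn from the pose measured when the call began; what a row does not reach only later rows make up. A row lasts 1/8 s, in which the tool goes at most 62.5 mm and 10.7 degrees, less where a joint would pass 70% of its speed; a pose out of reach is approached as far as the arm can. A call with a number of a shift or a turn outside -1 to 1 is refused whole. A call with a gripper value outside its range is refused whole. The fingers move at their own pace and stop on an object; "grip_force" is the grip in N (left out, the last holds). Time passes only in rows, so rows that repeat a pose let the fingers close. It gives the time, the measured TCP pose, the force and the opening at its end, in the units of the state.
- sensors.sense(): the state, without advancing time (a new reading comes with each control period).
- snapshot(name): name is "scene" or "top" or "wrist"; returns a dict with "pixels" (400x640x3 uint8, red, green, blue), "depth" (400x640 float32, m along the optical axis (not along the pixel's ray), 0 where there is no reading), "fx", "fy", "cx", "cy" (pixels), "view" (4x4, takes a point from world to camera coordinates). Camera axes: x right, y down, z forward; pixel columns grow to the right and rows downward; lengths in m; the calibration is good to about 2 mm. A picture is of the moment at which its call begins.
- sign_off(): hands the job in, once; it reports no verdict.
The state is a dict: "t": time; "joint_positions": joint angles; "qvel": joint speeds; "tau": joint torques, N m; "position": TCP position; "orientation": TCP orientation; "force": force on the tool from outside, world axes, zero at the start; "wrist_torque": the same for the moment, N m; "gripper_width": finger opening in m.
Only numpy, scipy, OpenCV 4.12 (cv2) and the standard library are available. Lean on these libraries where they do the work, as an engineer would, in place of code of your own. Each camera call takes 0.05 s, during which the arm holds its last target.

## Task

On the index stand, hook a fingertip under the pull ring, lift the spring pin out of its hole, swing the arm one hole so that the magnifier lens comes over the dish that holds the paper disc with brown crumbs, and let go of the ring so that the pin drops fully home in that hole. Do not pinch or wrench the ring, do not swing the arm as far as the second hole, and leave the dishes and everything else standing where they are.

Things in the scene. Friction and masses are not known exactly. Their poses are not given: they have to be found in the camera images.
- stand: fixed index stand. Origin on the table under the pivot post, z up; the arm's swing axis is vertical through it. On its -x side (the robot's) a flat aluminium sector plate, top 45 mm high, has five square 11 mm index holes, 140 mm from the pivot, 0.44 rad apart, the middle one straight along -x; outer edge 160 mm from the pivot. The lens end of the arm is on the +x side
- swing_arm (a joint): swing of the steel arm, rad, counter-clockwise from above positive, 0 at start (middle hole); holes at -0.88, -0.44, 0, 0.44, 0.88. Bar 26 mm wide, 50-60 mm high, along the stand's x at 0; pin and ring at its -x end, lens at its +x end: a positive angle takes the lens to the stand's +y side, the ring to -y. Friction slight (under 1 N at the ring); locked while the pin is in a hole (play 0.01 rad)
- pin (a joint): lift of the spring index pin, m: 0 home in a hole, clears the plate at 0.008, stop at 0.026. The spring takes about 3.5 N to start, 7.5 N at the stop. Let go between holes it rests on the plate (0.008) and snaps down when the arm brings it over a hole. Pin 8 mm thick, 140 mm from the pivot, upright through a 24 mm collar (top 80 mm high) on the arm
- ring_center (a point): centre of the pull ring on the pin: round steel ring, opening 52 mm, wire 6 mm. Pin home: centre 111 mm above the table, 115 mm from the pivot. From the pin's top (96 mm high) it leans 60 deg from upright towards the pivot, so it faces up and outward: a finger pointing towards the pivot and 60 deg below level passes squarely through. 45 mm clear below it. Site z: along the lean, up
- pull_ring: the pull ring itself (same point as ring_center); squeezing it between the fingers or forcing it with over 30 N counts as pinching or wrenching
- lens_center (a point): centre of the round magnifier lens at the other end of the arm, 100 mm from the pivot, 55 mm above the table, 60 mm across with its black rim
- sample_dish: loose low clear dish, 60 mm across, 14 mm high, holding a white paper disc with brown crumbs; origin at the centre of its underside. It stands under where the lens will be one hole to one side of the middle (arm at +0.44 or -0.44 rad), on either side
- empty_dish: the same kind of dish, empty, under the lens place one hole to the other side
- vial_a: small capped glass vial, 27 mm across, 58 mm high, beside the pivot on the stand's +y side; origin at its underside; leave alone
- vial_b: same vial, beside the pivot on the -y side; leave alone
- vial_c: same vial, outside the sector plate on the +y side; leave alone
- wash_bottle: white bottle 68 mm across, 150 mm high; leave alone
- filter_box: blue box 110 x 150 x 45 mm; leave alone
- white_box: white box 75 x 120 x 40 mm; leave alone
- beaker: glass beaker 64 mm across, 75 mm high; leave alone
- marker: black marker pen 130 mm long, 16 mm thick, lying on the table; leave alone

How it is judged:
By the outcome, as a careful person would: the job done as asked, in the order asked, and still so for the second after the job is handed in, with the robot touching nothing.
It also fails if it takes over 64 s, if anything falls off the work surface, if the arm or the gripper's body presses on something with over 40 N, if the wrist force passes 120 N, or if a joint passes its speed limit or range.

## Working session

There is one attempt and no reset: what is moved stays moved. The work goes in short steps, Python scripts to look and compute and a tool call to move; the robot and the scene stay as the last step left them, time stands still between calls to the robot, and variables do not carry over. Pictures are saved under pics/ and viewed, and the job is handed in when it is done.

Besides the shell and the picture viewer there is one more tool, called after ">>>" as name([rows], argument=value, ...), one row to a line, values as JSON. send_rows: Moves the arm, as the interface text tells. Its arguments: {"type":"object","properties":{"motion":{"type":"array","items":{"type":"array","items":{"type":"number","minimum":-1,"maximum":1}}},"grip_force":{"type":"number"}},"required":["motion"]}

```bash
ls; mkdir -p pics
python3 - <<'E'
from plant import sensors, snapshot
import cv2,numpy as np
s=sensors.sense();print(s)
for n in ["scene","top"]:
    d=snapshot(n);cv2.imwrite(f"pics/{n}1.png",d["pixels"][:,:,::-1]);np.savez(f"{n}1.npz",**d);print(n,d["fx"],d["cx"],d["cy"],d["view"])
E
```

```text
pics
{'t': 0.0, 'joint_positions': array([-70.75322894,  18.43907753,  -4.01723428,  83.17512386,
         1.29553225,  78.54110105,  -3.25872369]), 'qvel': array([-0.00914741, -0.0094425 ,  0.00049713,  0.04275287,  0.01155597,
        0.11910698, -0.07083142]), 'tau': array([ 1.05934262e-04, -4.93576813e+01, -3.82383512e-01, -3.14335835e+01,
        1.29092004e-02,  1.13943007e-02, -3.69253564e-05]), 'position': array([0.20545259, 0.61610478, 0.23022159]), 'orientation': array([[-9.48688461e-01,  3.16211864e-01, -5.11625876e-04],
       [ 3.16212261e-01,  9.48686655e-01, -1.85355125e-03],
       [-1.00742255e-04, -1.92022506e-03, -9.99998151e-01]]), 'force': array([ 0.44635203,  0.57751956, -0.4189677 ]), 'wrist_torque': array([0.04129902, 0.00032844, 0.00750537]), 'gripper_width': 0.08529771149977018}
scene 448.0151710973081 322.54790409112314 201.27142985310695 [[-0.3422137   0.93958212 -0.00867332  0.18533949]
 [ 0.79741595  0.28552683 -0.53160346 -0.40072655]
 [-0.49700864 -0.18883823 -0.84694896  1.6008499 ]
 [ 0.          0.          0.          1.        ]]
top 418.46668662873805 318.4851249830364 195.04317814153163 [[ 0.02979557 -0.99954516 -0.00465872  0.00688509]
 [-0.99391757 -0.02913282 -0.10620326  0.56189128]
 [ 0.10601923  0.00779478 -0.99433353  1.347868  ]
 [ 0.          0.          0.          1.        ]]
```

View pics/scene1.png

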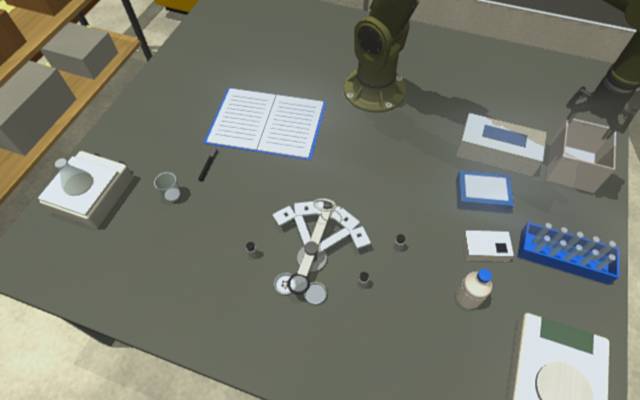

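View pics/top1.png

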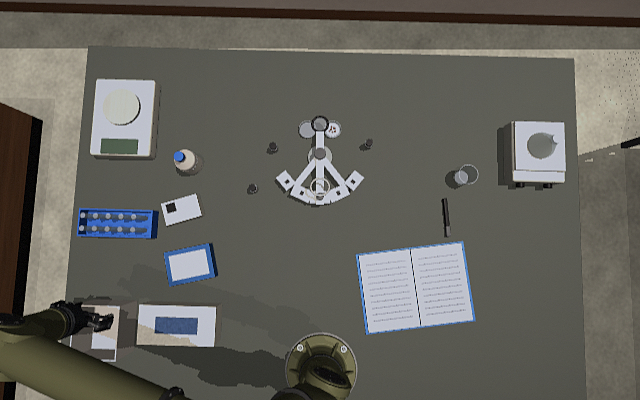

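The crumb dish is at about (333,129) in the top view and (285,284) in the scene view. That is world -y of the lens. Next I'll zoom in and measure.

```bash
cat > h.py <<'E'
import numpy as np,cv2
def load(n):
    d=np.load(n);return {k:d[k] for k in d.files}
def ray(d,u,v):
    V=d["view"];R=V[:3,:3];c=-R.T@V[:3,3]
    return c,R.T@np.array([(u-d["cx"])/d["fx"],(v-d["cy"])/d["fy"],1.])
def onz(d,u,v,z):
    c,r=ray(d,u,v);return c+r*(z-c[2])/r[2]
def proj(d,p):
    q=d["view"][:3,:3]@np.asarray(p)+d["view"][:3,3];return d["fx"]*q[0]/q[2]+d["cx"],d["fy"]*q[1]/q[2]+d["cy"]
def cloud(d):
    v,u=np.mgrid[:400,:640];z=d["depth"];P=np.stack([(u-d["cx"])/d["fx"]*z,(v-d["cy"])/d["fy"]*z,z],-1)
    return (P-d["view"][:3,3])@d["view"][:3,:3]
E
python3 - <<'E'
from h import *
a=load("top1.npz");b=load("scene1.npz")
A=cv2.resize(a["pixels"][105:215,240:400,::-1],None,fx=5,fy=5,interpolation=cv2.INTER_CUBIC)
B=cv2.resize(b["pixels"][190:310,230:390,::-1],None,fx=5,fy=5,interpolation=cv2.INTER_CUBIC)
cv2.imwrite("pics/ta.png",A);cv2.imwrite("pics/sb.png",B)
E
```

```text
(no output)
```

View pics/ta.png

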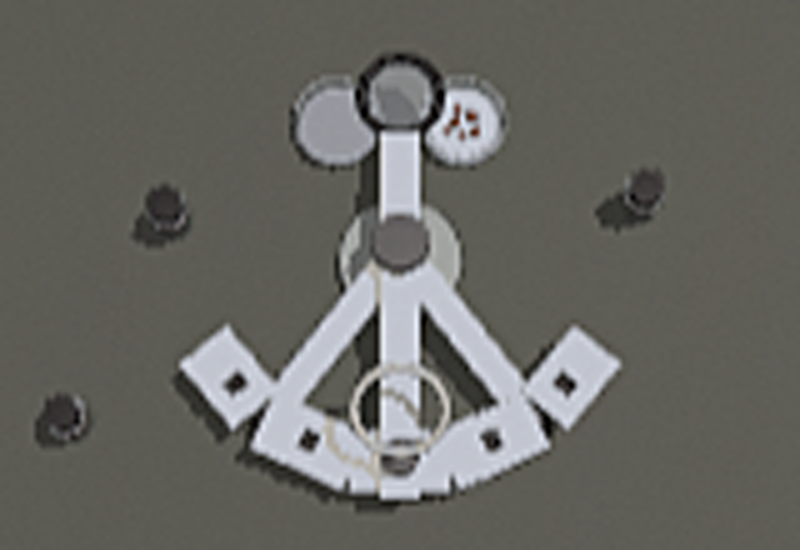

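View pics/sb.png

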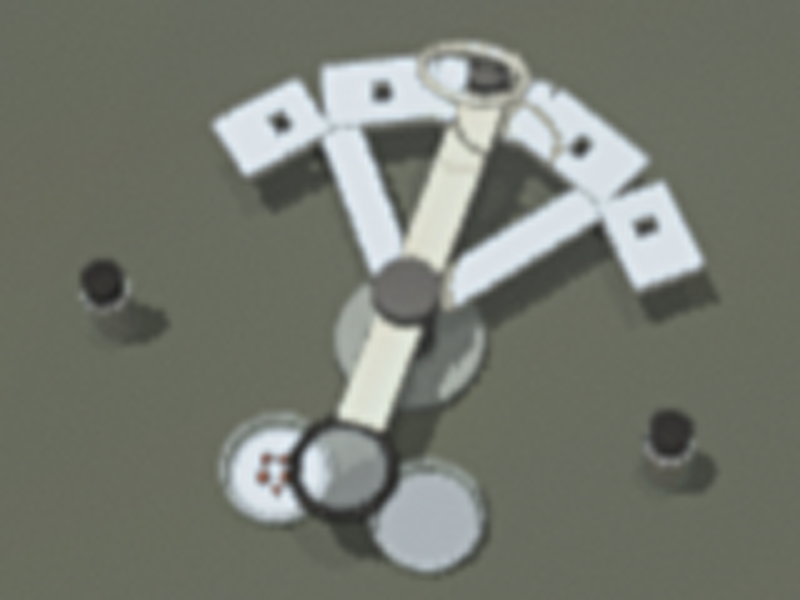

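Run:
```python
from h import *
from scipy.optimize import least_squares
a=load("top1.npz");b=load("scene1.npz")
T=lambda x,y:((x+.5)/5-.5+240,(y+.5)/5-.5+105)
S=lambda x,y:((x+.5)/5-.5+230,(y+.5)/5-.5+190)
th=[.88,.44,-.44,-.88]
# +angle: ring to -y
for nm,d,F,pts in(("top",a,T,[(566,383),(491,439),(310,440),(235,383)]),("scene",b,S,[(280,122),(381,92),(580,146),(645,226)])):
    H=np.array([onz(d,*F(*p),.045)[:2] for p in pts])
    f=lambda q:np.concatenate([[q[0]-.14*np.cos(t+q[2]),q[1]-.14*np.sin(t+q[2])]-h for t,h in zip(th,H)])
    r=least_squares(f,[.6,0,0]);print(nm,H.round(4).tolist(),r.x,abs(r.fun).max())
for nm,d,F,c,l,e,s in(("top",a,T,(401,410),(400,93),(335,123),(467,124)),("scene",b,S,(473,74),(344,470),(428,517),(274,468))):
    print(nm,"ring",onz(d,*F(*c),.111),"lens",onz(d,*F(*l),.055),"empty",onz(d,*F(*e),.01),"sample",onz(d,*F(*s),.01))
    print(nm,"vials",[onz(d,*F(*p),.058).round(3) for p in ([(166,205),(646,187),(66,413)] if nm=="top" else [(104,282),(670,432)])])
c1,r1=ray(a,*T(401,410));c2,r2=ray(b,*S(473,74))
st=np.linalg.lstsq(np.c_[r1,-r2],c2-c1,rcond=None)[0];print(c1+r1*st[0],c2+r2*st[1])
```

```text
top [[0.6086, -0.0873], [0.5703, -0.0393], [0.5662, 0.0786], [0.6023, 0.1289]] [0.69473715 0.02351807 0.0304558 ] 0.0006698549006970769
scene [[0.6092, -0.087], [0.5711, -0.04], [0.5664, 0.0788], [0.6027, 0.1288]] [0.69522312 0.02364159 0.03245531] 0.0005315246608434965
top ring [0.57926688 0.01955464 0.111     ] lens [0.79666973 0.02670738 0.055     ] empty [0.787292   0.07071397 0.01      ] sample [ 0.7891576  -0.01896068  0.01      ]
top vials [array([0.717, 0.177, 0.058]), array([ 0.737, -0.136,  0.058]), array([0.578, 0.236, 0.058])]
scene ring [0.58007556 0.01980957 0.111     ] lens [0.79550185 0.02679669 0.055     ] empty [0.78909656 0.06951795 0.01      ] sample [ 0.79136445 -0.01790558  0.01      ]
scene vials [array([ 0.741, -0.134,  0.058]), array([0.72 , 0.179, 0.058])]
[0.57941256 0.01956069 0.10985431] [0.57941197 0.01956259 0.10985425]
```

The two views agree to within about 1 mm: the pivot is at (0.695, 0.0236), yaw is about 0.0315 rad, and the ring is at (0.580, 0.020, 0.110). The sample dish is on -y, so the arm goes to -0.44 and the ring swings to +y. I'll approach with closed fingers tilted 45° below level.

```bash
cat > g.py <<'E'
import sys,numpy as np
from scipy.spatial.transform import Rotation as Ro
from plant import sensors
PIV=np.array([.695,.0236]);YAW=.0315
def pose(th,alpha,depth,dz=0,rr=.115):
    a=np.radians(alpha);h=np.array([np.cos(YAW+th),np.sin(YAW+th)])
    c=np.r_[PIV-rr*h,.111+dz]
    z=np.r_[np.cos(a)*h,-np.sin(a)];y=np.r_[-h[1],h[0],0];x=np.cross(y,z)
    return c+depth*z,np.c_[x,y,z]
def delta(p,R):
    s=sensors.sense();w=np.degrees(Ro.from_matrix(R@s["orientation"].T).as_rotvec())
    print("t",s["t"],"pos",s["position"].round(4),"F",s["force"].round(1),"target",p.round(4))
    print("shares rot",(w/30).round(3),"shift",((p-s["position"])/.2).round(3))
if __name__=="__main__":
    delta(*pose(*map(float,sys.argv[1:])))
E
python3 g.py 0 45 -0.09
```

```text
t 0.1 pos [0.2055 0.6162 0.2303] F [0.2 0.2 0.5] target [0.5164 0.018  0.1746]
shares rot [-0.215 -1.492  0.641] shift [ 1.555 -2.991 -0.278]
```

>>> send_rows([
  [0,0,0.3,0.1,-0.3,0.2,0],
  [0,0,0.5,0.2,-0.6,0.3,0],
  [0,0,0.6,0.3,-0.9,0.35,0],
  [0,0,0.6,0.35,-1,0.35,0],
  [0,0,0.6,0.35,-1,0.35,0],
], grip_force=20)

```text
t: 0.72
position: [0.2777, 0.4134, 0.3011]
orientation: [[-1.0, 0.013, 0.001], [0.013, 1.0, -0.001], [-0.001, -0.001, -1.0]]
force: [-0.3, 1.7, -0.8]
gripper_width: -0.0002
```

>>> send_rows([
  [0,-0.2,0,0.1,-0.3,0,0],
  [0,-0.4,0,0.2,-0.6,0,0],
  [0,-0.6,0,0.3,-0.9,0,0],
  [0,-0.7,0,0.3,-1,0,0],
  [0,-0.7,0,0.3,-1,0,0],
])

```text
t: 1.35
position: [0.3372, 0.2466, 0.2558]
orientation: [[-0.956, 0.027, 0.292], [-0.003, 0.995, -0.102], [-0.293, -0.099, -0.951]]
force: [0.4, -1.1, 1.0]
gripper_width: 0.0003
```

```bash
python3 g.py 0 45 -0.09
```

```text
t 1.35 pos [0.3372 0.2466 0.2558] F [ 0.4 -1.1  1. ] target [0.5164 0.018  0.1746]
shares rot [ 0.187 -0.928  0.156] shift [ 0.896 -1.143 -0.406]
```

>>> send_rows([
  [0,0,0,0.25,-0.2,0.1,0],
  [0.1,-0.2,0.1,0.5,-0.5,0.2,0],
  [0.15,-0.4,0.15,0.8,-0.8,0.2,0],
  [0.2,-0.6,0.15,0.9,-1,0.2,0],
  [0.2,-0.7,0.15,0.9,-1,0.2,0],
])

```text
t: 1.98
position: [0.4632, 0.1632, 0.2252]
orientation: [[-0.904, -0.027, 0.427], [-0.042, 0.999, -0.025], [-0.426, -0.04, -0.904]]
force: [-0.5, 1.1, 0.5]
gripper_width: -0.0
```

```bash
python3 g.py 0 45 -0.09; python3 -c "
from plant import sensors
print(sensors.sense()['joint_positions'].round(1))"
```

```text
t 1.975 pos [0.4632 0.1632 0.2252] F [-0.5  1.1  0.5] target [0.5164 0.018  0.1746]
shares rot [ 0.095 -0.656  0.021] shift [ 0.266 -0.726 -0.253]
[-17.1 -17.1 -13.5 123.3  12.5  52.7  55.6]
```

>>> send_rows([
  [0,0,0,0.2,-0.2,0,0],
  [0,-0.1,0,0.27,-0.45,-0.05,0],
  [0.1,-0.3,0,0.27,-0.73,-0.1,0],
  [0.1,-0.5,0,0.27,-0.73,-0.15,0],
  [0.1,-0.65,0,0.27,-0.73,-0.15,0],
])

```text
t: 2.6
position: [0.5408, -0.0024, 0.1659]
orientation: [[-0.752, 0.019, 0.659], [0.005, 1.0, -0.022], [-0.659, -0.013, -0.752]]
force: [-0.7, -3.4, 0.8]
gripper_width: -0.0002
```

```bash
python3 g.py 0 45 -0.09; python3 -c "
from plant import sensors
print(sensors.sense()['joint_positions'].round(1))"
```

```text
t 2.6 pos [ 0.5408 -0.0024  0.1659] F [-0.7 -3.4  0.8] target [0.5164 0.018  0.1746]
shares rot [ 0.025 -0.125  0.096] shift [-0.122  0.102  0.044]
[  3.9 -17.2  -8.7 137.5   7.1  18.6  78. ]
```

```bash
python3 g.py 0 50 -0.05;python3 g.py 0 50 0.028
python3 - <<'E'
from plant import snapshot
import cv2
d=snapshot("scene");cv2.imwrite("pics/s2.png",cv2.resize(d["pixels"][100:320,200:430,::-1],None,fx=2.5,fy=2.5))
E
```

```text
t 2.6 pos [ 0.5408 -0.0024  0.1659] F [-0.7 -3.4  0.8] target [0.5479 0.019  0.1493]
shares rot [0.024 0.042 0.095] shift [ 0.036  0.107 -0.083]
t 2.6 pos [ 0.5408 -0.0024  0.1659] F [-0.7 -3.4  0.8] target [0.598  0.0205 0.0896]
shares rot [0.024 0.042 0.095] shift [ 0.286  0.115 -0.382]
```

View pics/s2.png

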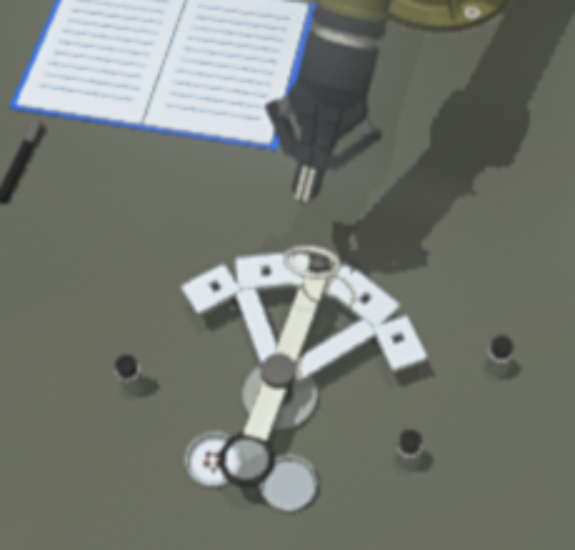

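The closed fingertip is at about (303,195) in the crop, short of the ring at (312,262), and nothing has been touched. Now I'll align in front of the ring.

>>> send_rows([
  [0.02,0.04,0.1,0,0.1,0,0],
  [0.02,0.04,0.1,0,0.11,0,0],
  [0.02,0.04,0.1,0.02,0.11,-0.04,0],
  [0.02,0.04,0.1,0.03,0.11,-0.08,0],
  [0.02,0.04,0.1,0.03,0.11,-0.08,0],
])

```text
t: 3.28
position: [0.5451, 0.023, 0.1462]
orientation: [[-0.768, -0.043, 0.639], [-0.033, 0.999, 0.027], [-0.64, -0.0, -0.768]]
force: [0.6, -0.4, -0.3]
gripper_width: 0.0
```

```bash
python3 g.py 0 50 -0.05;python3 g.py 0 50 0.028
python3 - <<'E'
from plant import snapshot,sensors
from h import *
import cv2
print(sensors.sense()['joint_positions'].round(1),sensors.sense()["orientation"].round(3))
d=snapshot("wrist");cv2.imwrite("pics/w3.png",d["pixels"][:,:,::-1])
E
```

```text
t 3.275 pos [0.5451 0.023  0.1462] F [ 0.6 -0.4 -0.3] target [0.5479 0.019  0.1493]
shares rot [ 0.001 -0.007 -0.022] shift [ 0.014 -0.02   0.015]
t 3.275 pos [0.5451 0.023  0.1462] F [ 0.6 -0.4 -0.3] target [0.598  0.0205 0.0896]
shares rot [ 0.001 -0.007 -0.022] shift [ 0.265 -0.012 -0.283]
[ -1.3 -14.1  -5.3 137.2   5.4  17.2  80.9] [[-0.768 -0.043  0.639]
 [-0.033  0.999  0.027]
 [-0.64  -0.    -0.768]]
```

View pics/w3.png

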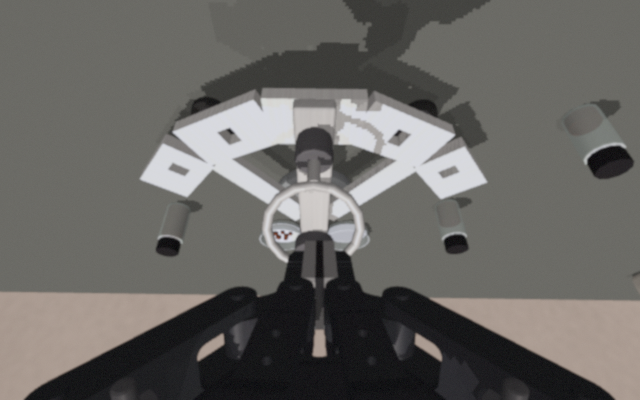

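The wrist view shows the ring centred at about (314,225), with the closed fingertips at about (320,260) and nearly in line. Inserting in steps.

>>> send_rows([
  [0,0,-0.02,0.02,-0.02,0.02,0],
  [0,0,-0.02,0.05,-0.02,-0.02,0],
  [0,0,-0.02,0.09,-0.018,-0.07,0],
  [0,0,-0.02,0.14,-0.016,-0.13,0],
  [0,0,-0.02,0.14,-0.016,-0.13,0],
])

```text
t: 3.95
position: [0.5732, 0.0195, 0.1194]
orientation: [[-0.769, -0.032, 0.639], [-0.025, 0.999, 0.02], [-0.639, -0.0, -0.769]]
force: [-0.7, 0.1, 0.6]
gripper_width: 0.0004
```

```bash
python3 g.py 0 50 0;python3 g.py 0 50 0.03
python3 - <<'E'
from plant import snapshot,sensors
from h import *
import cv2
print(sensors.sense()['joint_positions'].round(1))
d=snapshot("wrist");cv2.imwrite("pics/w4.png",d["pixels"][:,:,::-1])
E
```

```text
t 3.95 pos [0.5732 0.0195 0.1194] F [-0.7  0.1  0.6] target [0.5801 0.02   0.111 ]
shares rot [ 0.001 -0.009 -0.001] shift [ 0.034  0.003 -0.042]
t 3.95 pos [0.5732 0.0195 0.1194] F [-0.7  0.1  0.6] target [0.5993 0.0206 0.088 ]
shares rot [ 0.001 -0.009 -0.001] shift [ 0.131  0.006 -0.157]
[  1.5  -7.2  -7.6 135.4   9.3  12.3  77.1]
```

View pics/w4.png

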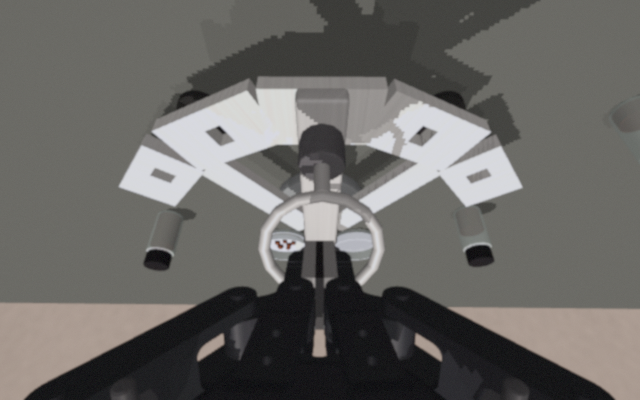

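```bash
python3 g.py 0 54 0.03
```

```text
t 4.0 pos [0.5732 0.0194 0.12  ] F [-0.1 -0.   0.3] target [0.5977 0.0205 0.0867]
shares rot [-0.003  0.125 -0.001] shift [ 0.122  0.006 -0.166]
```

>>> send_rows([
  [0,0.03,0,0.03,0,-0.04,0],
  [0,0.06,0,0.06,0.003,-0.08,0],
  [0,0.1,0,0.09,0.005,-0.12,0],
  [0,0.125,0,0.12,0.005,-0.165,0],
  [0,0.125,0,0.12,0.005,-0.165,0],
])

```text
t: 4.62
position: [0.5973, 0.0205, 0.086]
orientation: [[-0.809, -0.032, 0.586], [-0.025, 0.999, 0.02], [-0.587, 0.002, -0.81]]
force: [-0.6, 0.6, -0.8]
gripper_width: 0.0001
```

```bash
python3 g.py 0 54 0.03
python3 - <<'E'
from plant import snapshot,sensors
from h import *
import cv2
print(sensors.sense()['joint_positions'].round(1))
d=snapshot("wrist");cv2.imwrite("pics/w5.png",d["pixels"][:,:,::-1])
d=snapshot("scene");cv2.imwrite("pics/s5.png",cv2.resize(d["pixels"][190:310,230:390,::-1],None,fx=5,fy=5))
E
```

```text
t 4.625 pos [0.5973 0.0205 0.086 ] F [-0.6  0.6 -0.8] target [0.5977 0.0205 0.0867]
shares rot [-0.003 -0.003 -0.001] shift [0.002 0.    0.004]
[  1.7   0.4  -7.6 131.1  10.6  12.9  76.4]
```

View pics/w5.png

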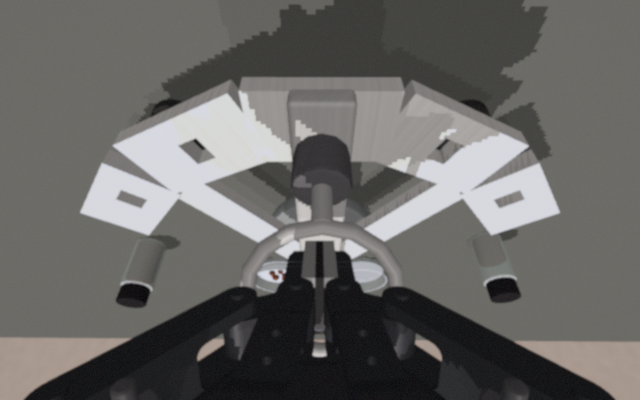

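View pics/s5.png

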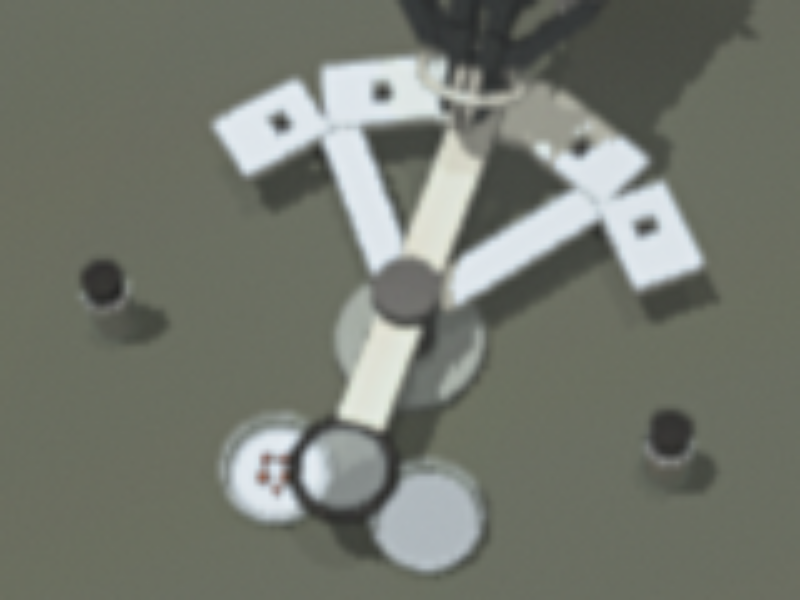

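The fingertips are through the ring; the inner ring edge is clear all round. Next I'll take up the slack toward the pivot, then lift.

>>> send_rows([
  [0,0,0,0.025,0.001,0,0],
  [0,0,0,0.045,0.001,0,0],
  [0,0,0,0.045,0.001,0.02,0],
  [0,0,0,0.045,0.001,0.04,0],
  [0,0,0,0.045,0.001,0.04,0],
])

```text
t: 5.35
position: [0.6063, 0.0206, 0.0953]
orientation: [[-0.808, -0.032, 0.588], [-0.025, 0.999, 0.02], [-0.588, 0.002, -0.809]]
force: [0.3, -0.5, -0.6]
gripper_width: 0.0003
```

>>> send_rows([
  [0,0,0,0,0,0.02,0],
  [0,0,0,0,0,0.04,0],
  [0,0,0,0,0,0.04,0],
])

```text
t: 5.72
position: [0.6048, 0.0206, 0.1019]
orientation: [[-0.81, -0.032, 0.585], [-0.025, 0.999, 0.02], [-0.585, 0.002, -0.811]]
force: [-2.4, 0.5, -3.8]
gripper_width: -0.0001
```

>>> send_rows([
  [0,0,0,0,0,0.02,0],
  [0,0,0,0,0,0.04,0],
  [0,0,0,0,0,0.04,0],
])

```text
t: 6.1
position: [0.604, 0.0204, 0.1093]
orientation: [[-0.811, -0.031, 0.584], [-0.025, 1.0, 0.019], [-0.584, 0.001, -0.812]]
force: [-3.8, 0.2, -5.4]
gripper_width: 0.0002
```

Run:
```python
from plant import snapshot,sensors
import cv2
s=sensors.sense();print(s['joint_positions'].round(1),s["force"],s["position"])
d=snapshot("wrist");cv2.imwrite("pics/w6.png",d["pixels"][:,:,::-1])
```

```text
[  1.9  -1.1  -7.6 129.1   7.5  16.5  79.5] [-3.84822817  0.23347124 -5.43805288] [0.60395184 0.02043461 0.10934767]
```

View pics/w6.png

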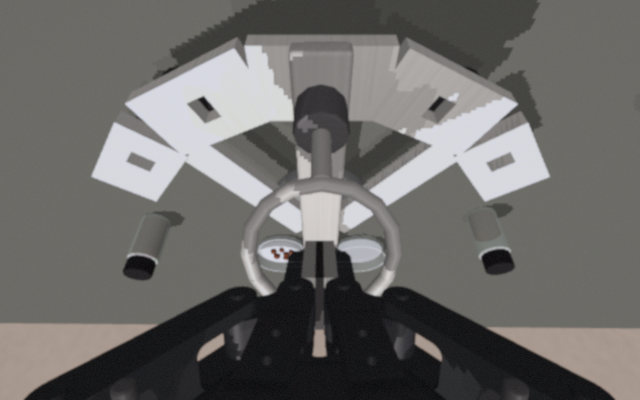

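Contact is made, with about 5.4 N down and the pin up roughly 10 mm. A little more lift, then swing.

>>> send_rows([
  [0,0,0,0,0,0.02,0],
  [0,0,0,0.005,0,0.035,0],
  [0,0,0,0.005,0,0.035,0],
])

```text
t: 6.52
position: [0.6039, 0.0202, 0.1154]
orientation: [[-0.813, -0.031, 0.581], [-0.025, 1.0, 0.019], [-0.582, 0.001, -0.813]]
force: [-5.0, 0.4, -6.2]
gripper_width: -0.0001
```

```bash
cat > swing.py <<'E'
import sys,numpy as np
from g import *
# rotate current pose about pivot by total angle th, list shares at fractions
th=float(sys.argv[1]);s=sensors.sense();p=s["position"];print(p,s["force"].round(1))
h=np.arctan2(*(PIV-p[:2])[::-1]);z=s["orientation"][:,2];print("tip az rel",h-YAW,"r",np.hypot(*(PIV-p[:2])),"tool yaw rel",np.arctan2(z[1],z[0])-YAW)
for f in [.2,.4,.6,.8,1]:
    a=th*f;R=np.array([[np.cos(a),-np.sin(a)],[np.sin(a),np.cos(a)]])
    print(round(np.degrees(a)/30,3),((PIV+R@(p[:2]-PIV)-p[:2])/.2).round(3))
E
python3 swing.py -0.2
```

```text
[0.60392944 0.02024302 0.11540455] [-5.   0.4 -6.2]
tip az rel 0.0053446466525446865 r 0.09113240638199166 tool yaw rel 0.0013394505921912117
-0.076 [-0.     0.018]
-0.153 [0.    0.036]
-0.229 [0.001 0.055]
-0.306 [0.003 0.073]
-0.382 [0.006 0.091]
```

>>> send_rows([
  [0,0,-0.075,0,0.018,0.005,0],
  [0,0,-0.15,0,0.036,0.005,0],
  [0,0,-0.23,0.003,0.055,0.005,0],
  [0,0,-0.305,0.005,0.073,0.005,0],
  [0,0,-0.38,0.008,0.091,0.005,0],
])

```text
t: 7.15
position: [0.6049, 0.0382, 0.1158]
orientation: [[-0.802, 0.17, 0.573], [0.139, 0.986, -0.097], [-0.581, 0.002, -0.814]]
force: [-6.0, -0.6, -6.1]
gripper_width: 0.0
```

```bash
python3 swing.py -0.2;python3 - <<'E'
from plant import snapshot,sensors
import cv2
d=snapshot("wrist");cv2.imwrite("pics/w7.png",d["pixels"][:,:,::-1])
d=snapshot("top");cv2.imwrite("pics/t7.png",cv2.resize(d["pixels"][105:215,240:400,::-1],None,fx=5,fy=5,interpolation=cv2.INTER_CUBIC))
E
```

```text
[0.60493219 0.03823602 0.11579405] [-6.  -0.6 -6.1]
tip az rel -0.19259188435901728 r 0.0912492348460643 tool yaw rel -0.19961855467147677
-0.076 [0.003 0.018]
-0.153 [0.007 0.036]
-0.229 [0.012 0.053]
-0.306 [0.017 0.071]
-0.382 [0.024 0.088]
```

View pics/w7.png

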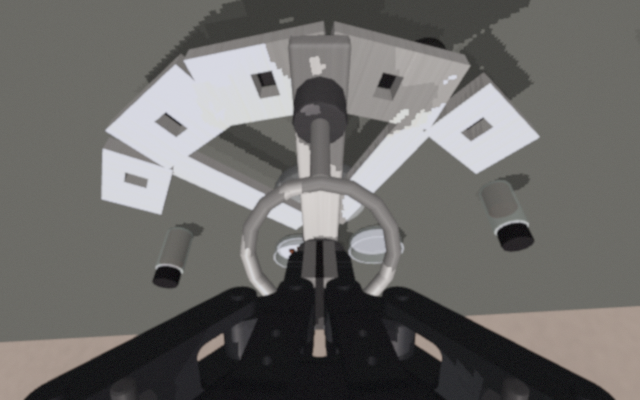

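View pics/t7.png

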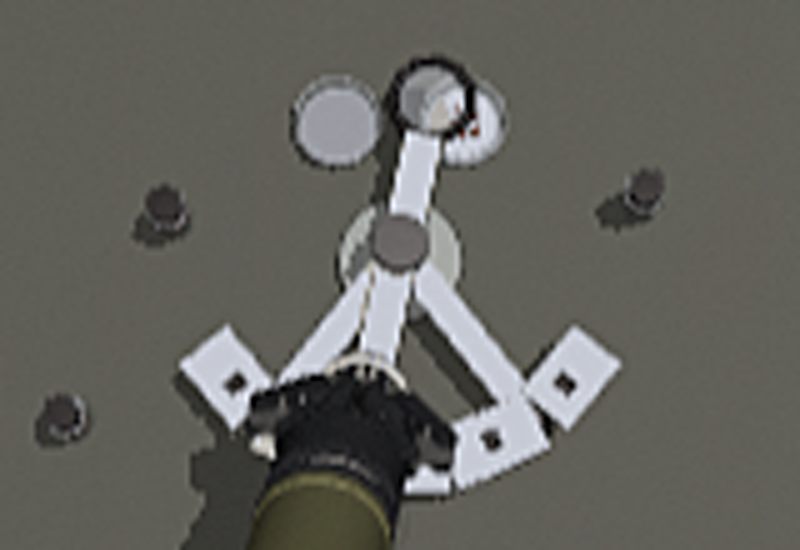

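The arm follows, the lens at (432,97) is moving onto the sample dish, and the pin is clear of the plate. Continuing.

>>> send_rows([
  [0,0,-0.075,0.003,0.018,0.004,0],
  [0,0,-0.15,0.007,0.036,0.004,0],
  [0,0,-0.23,0.012,0.053,0.004,0],
  [0,0,-0.305,0.017,0.071,0.004,0],
  [0,0,-0.4,0.025,0.092,0.004,0],
])

```text
t: 7.88
position: [0.6103, 0.0588, 0.1166]
orientation: [[-0.756, 0.369, 0.541], [0.303, 0.929, -0.211], [-0.58, 0.005, -0.814]]
force: [-3.2, 0.6, -6.2]
gripper_width: -0.0003
```

```bash
cat > ang.py <<'E'
# arm angle from lens centre in top view: dark rim circle
from plant import snapshot
from h import *
import sys
d=snapshot("top");g=cv2.cvtColor(d["pixels"],cv2.COLOR_RGB2GRAY)
c=cv2.resize(g[105:215,240:400],None,fx=5,fy=5,interpolation=cv2.INTER_CUBIC)
cv2.imwrite("pics/%s.png"%sys.argv[1],cv2.resize(d["pixels"][105:215,240:400,::-1],None,fx=5,fy=5,interpolation=cv2.INTER_CUBIC))
m=((c<45)*255).astype(np.uint8);m[160:]=0;m[:,:340]=0;m[:,520:]=0
y,x=np.nonzero(m)
A=np.c_[2*x,2*y,np.ones(len(x))];s=np.linalg.lstsq(A,x**2+y**2,rcond=None)[0];r=np.sqrt(s[2]+s[0]**2+s[1]**2)
u,v=(s[0]+.5)/5-.5+240,(s[1]+.5)/5-.5+105
p=onz(d,u,v,.055);q=p[:2]-[.695,.0236];print("lens px",s[:2],r,p,"radius",np.hypot(*q),"angle",np.arctan2(q[1],q[0])-.0315)
E
python3 ang.py t8; python3 swing.py -0.04
python3 - <<'E'
from plant import snapshot,sensors
import cv2
d=snapshot("wrist");cv2.imwrite("pics/w8.png",d["pixels"][:,:,::-1])
E
```

```text
lens px [459.2139612  113.83553026] 41.8227146692073 [ 0.78374547 -0.01263744  0.055     ] radius 0.09585880432269055 angle -0.41916676118253093
[0.6109861  0.06098547 0.11686135] [-2.3  2.4 -5.9]
tip az rel -0.4501809989362926 r 0.09195656187788179 tool yaw rel -0.39938679198352545
-0.015 [0.002 0.003]
-0.031 [0.003 0.007]
-0.046 [0.005 0.01 ]
-0.061 [0.006 0.013]
-0.076 [0.008 0.017]
```

View pics/w8.png

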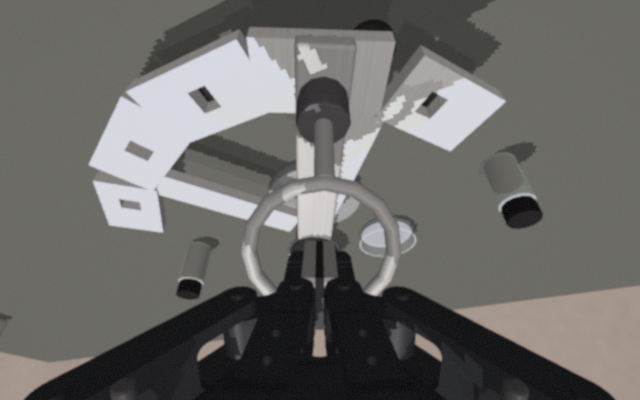

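View pics/t8.png

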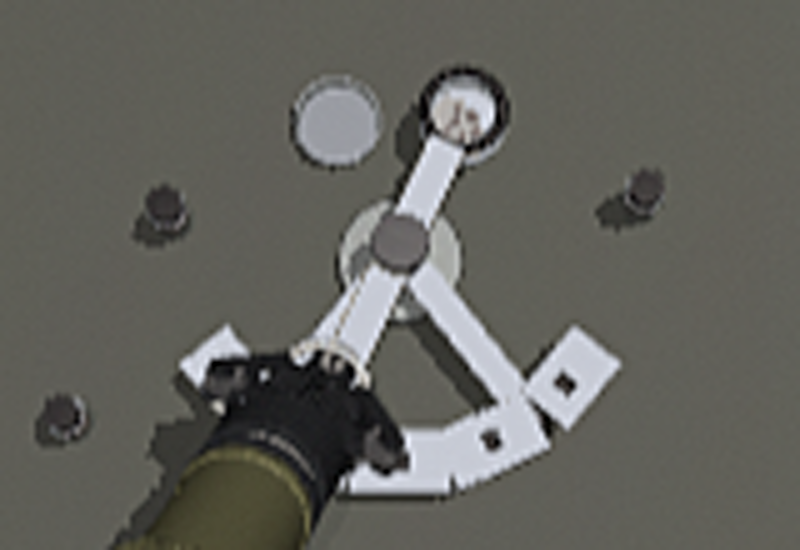

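```bash
cat > ang2.py <<'E'
# bar midline above the bright plate: bright pixels between hub and lens, and rim midpoint via ellipse of dark ring
from plant import snapshot
from h import *
import sys
def bar(d):
    g=cv2.cvtColor(d["pixels"],cv2.COLOR_RGB2GRAY).astype(float)
    v,u=np.mgrid[:400,:640];c,_=ray(d,0,0);V=d["view"][:3,:3]
    r=np.stack([(u-d["cx"])/d["fx"],(v-d["cy"])/d["fy"],np.ones_like(g)],-1)@V
    P=c+r*((.06-c[2])/r[...,2])[...,None]
    q=P[...,:2]-[.695,.0236];rad=np.hypot(q[...,0],q[...,1]);an=np.arctan2(q[...,1],q[...,0])-.0315
    k=(rad>.035)&(rad<.062)&(abs(an)<.9);w=np.clip(g-140,0,60)*k
    return (w*an).sum()/w.sum(),int((w>0).sum())
print("start",bar(load("top1.npz")),bar(load("scene1.npz")))
print("now",bar(snapshot("top")),bar(snapshot("scene")))
E
python3 ang2.py;python3 -c "
from h import *
a=load('top1.npz')
for x,y in [(465,109),(400,93)]:
    p=onz(a,(x+.5)/5-.5+240,(y+.5)/5-.5+105,.055)[:2]-[.695,.0236];print(np.hypot(*p),np.arctan2(p[1],p[0])-.0315)
from plant import sensors
print(sensors.sense()['position'],sensors.sense()['force'])"
```

```text
start (np.float64(0.010299742100866332), 67) (np.float64(-0.03400065631464026), 151)
now (np.float64(-0.45618690247217336), 61) (np.float64(-0.21381458583950264), 158)
0.10040123198083722 -0.44079112047782754
0.1017172048964942 -0.0009460022119215615
[0.61048374 0.0595993  0.11668948] [-2.19151662  1.55479558 -6.6703523 ]
```

```bash
cat > ang3.py <<'E'
# bar side edges by sub-pixel threshold crossing along arcs about the pivot at z=.06
from plant import snapshot
from h import *
import sys
def bar(d,thr):
    g=cv2.cvtColor(d["pixels"],cv2.COLOR_RGB2GRAY).astype(np.float32);res=[]
    for rad in np.arange(.036,.064,.004):
        an=np.arange(-.9,.9,.004);P=np.array([proj(d,[.695+rad*np.cos(a+.0315),.0236+rad*np.sin(a+.0315),.06]) for a in an],np.float32)
        s=cv2.remap(g,P[:,0].copy(),P[:,1].copy(),cv2.INTER_LINEAR).ravel()
        i=np.nonzero(s>thr)[0]
        if len(i):
            # longest run
            runs=np.split(i,np.nonzero(np.diff(i)>1)[0]+1);k=max(runs,key=len)
            res.append(((an[k[0]]+an[k[-1]])/2,(an[k[-1]]-an[k[0]])*rad))
    res=np.array(res);return np.median(res[:,0]).round(4),np.median(res[:,1]).round(4),res[:,0].round(3)
if __name__=="__main__":
    print("start",bar(load("top1.npz"),150),bar(load("scene1.npz"),195))
    d=snapshot("top");e=snapshot("scene");print("now",bar(d,150),bar(e,195))
    cv2.imwrite("pics/s_%s.png"%sys.argv[1],cv2.resize(e["pixels"][190:310,230:390,::-1],None,fx=5,fy=5,interpolation=cv2.INTER_CUBIC))
    cv2.imwrite("pics/t_%s.png"%sys.argv[1],cv2.resize(d["pixels"][105:215,240:400,::-1],None,fx=5,fy=5,interpolation=cv2.INTER_CUBIC))
E
python3 ang3.py 9
```

```text
start (np.float64(0.004), np.float64(0.0256), array([0.006, 0.006, 0.004, 0.004, 0.002, 0.004, 0.004, 0.004])) (np.float64(-0.013), np.float64(0.0231), array([-0.02 , -0.014, -0.014, -0.016, -0.012, -0.01 , -0.006, -0.006]))
now (np.float64(-0.444), np.float64(0.0243), array([-0.442, -0.448, -0.436, -0.446, -0.436, -0.448, -0.434, -0.446])) (np.float64(-0.43), np.float64(0.0233), array([-0.448, -0.438, -0.43 , -0.426, -0.428, -0.432, -0.43 , -0.43 ]))
```

View pics/s_9.png

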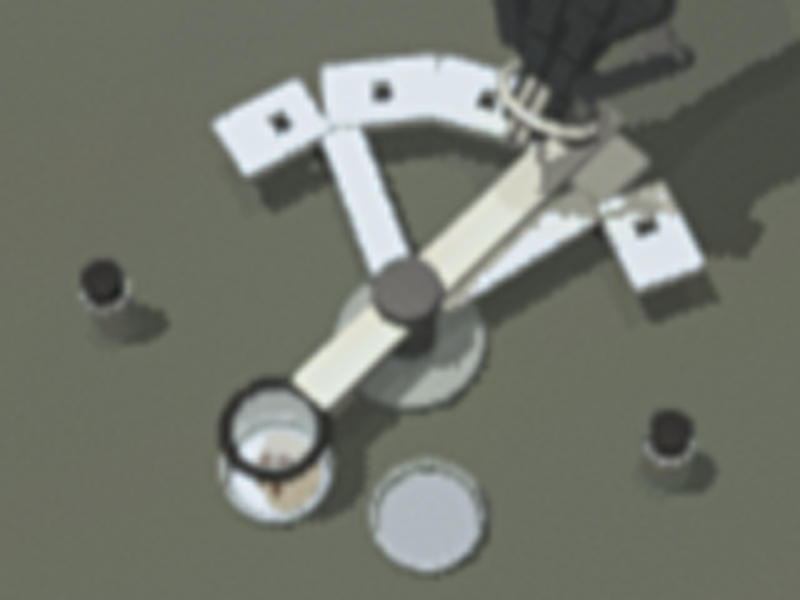

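The estimates put the arm at -0.43 to -0.445, close to the hole. I'll lower slowly and watch.

>>> send_rows([
  [0,0,0,0,0,-0.02,0],
  [0,0,0,0,0,-0.045,0],
  [0,0,0,0,0,-0.07,0],
  [0,0,0,0,0,-0.09,0],
  [0,0,0,0,0,-0.09,0],
])

```text
t: 8.8
position: [0.6109, 0.0583, 0.0992]
orientation: [[-0.756, 0.367, 0.542], [0.301, 0.93, -0.211], [-0.582, 0.004, -0.813]]
force: [0.6, 0.0, -0.4]
gripper_width: 0.0
```

```bash
python3 ang3.py 10
python3 - <<'E'
from plant import snapshot,sensors
import cv2
d=snapshot("wrist");cv2.imwrite("pics/w10.png",d["pixels"][:,:,::-1])
s=sensors.sense();print(s["position"],s["force"],s["joint_positions"].round(1))
E
```

```text
start (np.float64(0.004), np.float64(0.0256), array([0.006, 0.006, 0.004, 0.004, 0.002, 0.004, 0.004, 0.004])) (np.float64(-0.013), np.float64(0.0231), array([-0.02 , -0.014, -0.014, -0.016, -0.012, -0.01 , -0.006, -0.006]))
now (np.float64(-0.431), np.float64(0.0242), array([-0.434, -0.434, -0.43 , -0.44 , -0.428, -0.432, -0.424, -0.428])) (np.float64(-0.422), np.float64(0.0231), array([-0.44 , -0.436, -0.428, -0.422, -0.422, -0.422, -0.42 , -0.422]))
[0.61061705 0.05855777 0.09915679] [ 0.3094865  -0.51684024  0.07780512] [ -4.9   5.3 -17.  123.9  49.7  33.3   8.7]
```

View pics/w10.png

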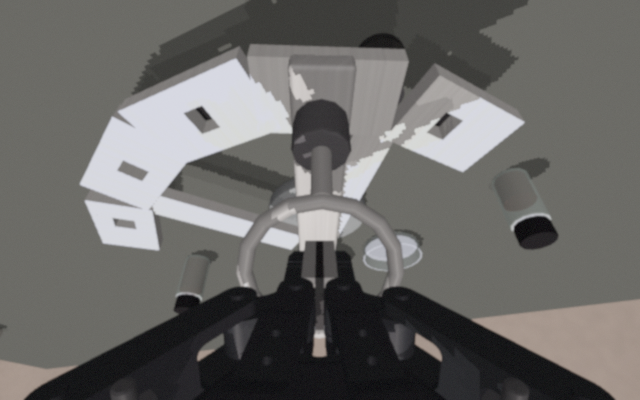

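Force is zero. To check pin height, I'll go to the same pose relative to the arm as in the earlier pin-home picture (w5) and compare.

```bash
python3 g.py -0.435 54 0.03
```

```text
t 8.95 pos [0.6106 0.0586 0.0992] F [ 0.3 -0.5  0.1] target [0.6055 0.0618 0.0867]
shares rot [-0.012 -0.011 -0.053] shift [-0.026  0.016 -0.062]
```

>>> send_rows([
  [0,0,0,0,0,-0.03,0],
  [0,0,-0.02,-0.01,0.008,-0.06,0],
  [0,0,-0.04,-0.02,0.012,-0.06,0],
  [-0.01,-0.01,-0.05,-0.025,0.015,-0.06,0],
  [-0.01,-0.01,-0.05,-0.025,0.015,-0.06,0],
])

```text
t: 9.57
position: [0.6056, 0.062, 0.0873]
orientation: [[-0.745, 0.39, 0.541], [0.316, 0.921, -0.229], [-0.587, 0.001, -0.809]]
force: [0.2, 0.6, 0.3]
gripper_width: -0.0002
```

```bash
python3 g.py -0.435 54 0.03; python3 ang3.py 11|tail -1
python3 - <<'E'
from plant import snapshot,sensors
import cv2,numpy as np
d=snapshot("wrist");im=d["pixels"][:,:,::-1];cv2.imwrite("pics/w11.png",im)
o=cv2.imread("pics/w5.png")
cv2.imwrite("pics/cmp.png",np.hstack([cv2.resize(x[90:310,220:420],None,fx=2,fy=2) for x in (o,im)]))
E
```

```text
t 9.575 pos [0.6056 0.062  0.0873] F [0.2 0.6 0.3] target [0.6055 0.0618 0.0867]
shares rot [-0.002 -0.    -0.005] shift [-0.001 -0.001 -0.003]
now (np.float64(-0.431), np.float64(0.0242), array([-0.434, -0.434, -0.43 , -0.44 , -0.428, -0.432, -0.424, -0.428])) (np.float64(-0.422), np.float64(0.0231), array([-0.438, -0.436, -0.43 , -0.422, -0.422, -0.422, -0.42 , -0.422]))
```

View pics/cmp.png

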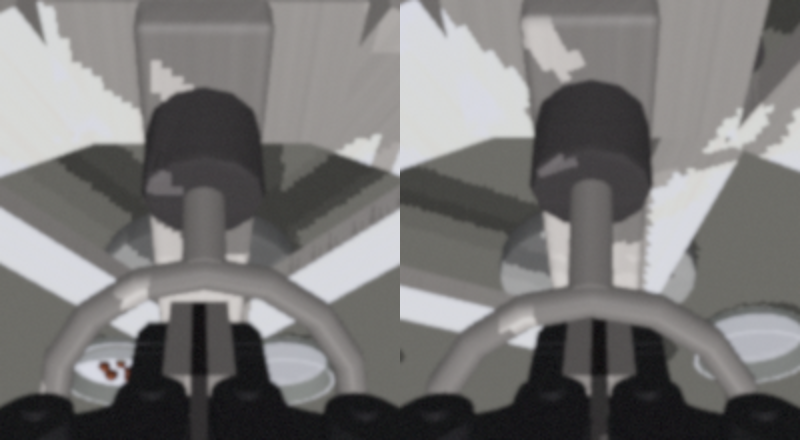

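The pin shaft shows longer on the right, so the pin is resting on the plate. The bar also sits about 0.02 rad short of the hole. With the ring released vertically, I'll nudge it gently sideways toward +y until the pin snaps in.

>>> send_rows([
  [0,0,0,0.004,0.01,0,0],
  [0,0,0,0.008,0.02,0,0],
  [0,0,0,0.014,0.032,0,0],
  [0,0,0,0.014,0.032,0,0],
])

```text
t: 10.22
position: [0.6087, 0.0683, 0.0874]
orientation: [[-0.745, 0.391, 0.541], [0.317, 0.921, -0.228], [-0.587, 0.001, -0.809]]
force: [-0.0, 0.2, 0.2]
gripper_width: 0.0
```

>>> send_rows([
  [0,0,0,0.002,0.005,0,0],
  [0,0,0,0.004,0.01,0,0],
  [0,0,0,0.004,0.01,0,0],
])

```text
t: 10.6
position: [0.6095, 0.0705, 0.0874]
orientation: [[-0.745, 0.39, 0.541], [0.317, 0.921, -0.228], [-0.587, 0.001, -0.809]]
force: [-0.3, -0.6, -0.5]
gripper_width: 0.0
```

```bash
python3 ang3.py 12|tail -1
python3 - <<'E'
from plant import snapshot,sensors
import cv2,numpy as np
d=snapshot("wrist");im=d["pixels"][:,:,::-1];cv2.imwrite("pics/w12.png",im)
E
```

```text
now (np.float64(-0.438), np.float64(0.0244), array([-0.438, -0.438, -0.434, -0.442, -0.432, -0.444, -0.432, -0.438])) (np.float64(-0.434), np.float64(0.0234), array([-0.448, -0.44 , -0.43 , -0.43 , -0.434, -0.432, -0.434, -0.434]))
```

View pics/w12.png

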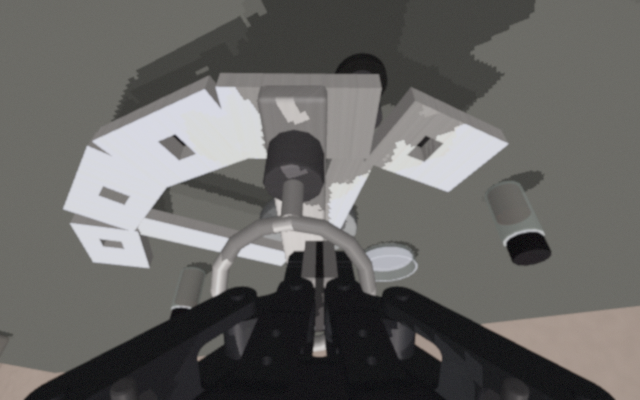

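The exposed shaft is now about 40 px, against 39 px with the pin home and 55 px when it rested on the plate, so it has probably snapped in. I'll back the finger to centre, withdraw along the ring axis and check.

>>> send_rows([
  [0,0,0,-0.006,-0.015,0,0],
  [0,0,0,-0.012,-0.03,0,0],
  [0,0,0,-0.014,-0.036,0,0],
  [0,0,0,-0.014,-0.036,0,0],
])

```text
t: 11.25
position: [0.6066, 0.0628, 0.0874]
orientation: [[-0.745, 0.391, 0.541], [0.317, 0.92, -0.229], [-0.587, 0.001, -0.809]]
force: [-0.4, 0.7, -0.9]
gripper_width: 0.0002
```

```bash
python3 g.py -0.44 54 0.03;python3 g.py -0.44 52 0;python3 g.py -0.44 52 -0.06; python3 ang3.py 13|tail -1
python3 - <<'E'
from plant import snapshot,sensors
import cv2,numpy as np
d=snapshot("wrist");im=d["pixels"][:,:,::-1]
o=cv2.imread("pics/w5.png")
cv2.imwrite("pics/cmp2.png",np.hstack([cv2.resize(x[90:310,220:420],None,fx=2,fy=2) for x in (o,im)]))
E
```

```text
t 11.25 pos [0.6066 0.0628 0.0874] F [-0.4  0.7 -0.9] target [0.6056 0.0623 0.0867]
shares rot [-0.003 -0.    -0.013] shift [-0.005 -0.003 -0.004]
t 11.25 pos [0.6066 0.0628 0.0874] F [-0.4  0.7 -0.9] target [0.5895 0.0693 0.111 ]
shares rot [-0.029 -0.061 -0.013] shift [-0.086  0.032  0.118]
t 11.25 pos [0.6066 0.0628 0.0874] F [-0.4  0.7 -0.9] target [0.5556 0.084  0.1583]
shares rot [-0.029 -0.061 -0.013] shift [-0.255  0.106  0.354]
now (np.float64(-0.438), np.float64(0.0244), array([-0.438, -0.438, -0.434, -0.442, -0.432, -0.444, -0.434, -0.438])) (np.float64(-0.434), np.float64(0.0234), array([-0.446, -0.44 , -0.43 , -0.43 , -0.434, -0.432, -0.434, -0.434]))
```

View pics/cmp2.png

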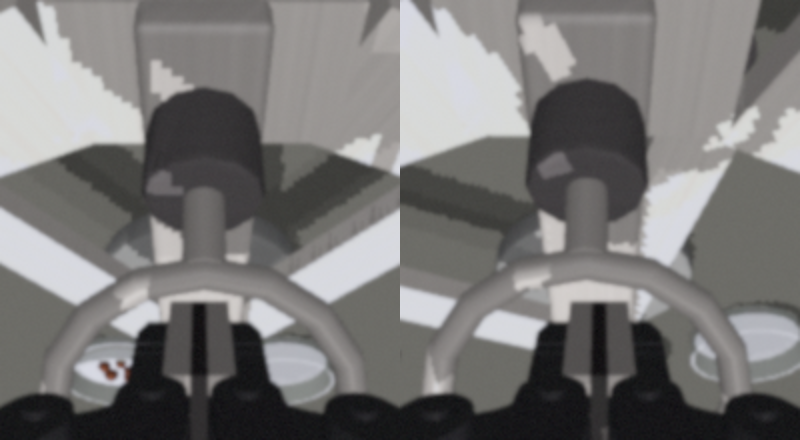

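This matches the pin-home picture. Withdrawing along the finger axis.

>>> send_rows([
  [0,0,0,-0.03,0.012,0.04,0],
  [0,0,0,-0.07,0.029,0.1,0],
  [0,0,0,-0.12,0.05,0.175,0],
  [0,0,0,-0.17,0.071,0.25,0],
  [0,0,0,-0.17,0.071,0.25,0],
])

```text
t: 12.02
position: [0.5731, 0.0786, 0.1394]
orientation: [[-0.743, 0.389, 0.544], [0.316, 0.921, -0.227], [-0.589, 0.003, -0.808]]
force: [0.1, -1.4, -0.4]
gripper_width: 0.0003
```

>>> send_rows([
  [0,0.1,0,-0.06,0.03,0.1,0],
  [0,0.2,0,-0.1,0.05,0.25,0],
  [0,0.3,0,-0.2,0.1,0.4,0],
  [0,0.3,0,-0.25,0.1,0.45,0],
  [0,0.3,0,-0.25,0.1,0.45,0],
])

```text
t: 12.65
position: [0.5228, 0.0981, 0.229]
orientation: [[-0.826, 0.385, 0.412], [0.316, 0.921, -0.227], [-0.467, -0.058, -0.882]]
force: [-0.2, 0.5, -0.5]
gripper_width: 0.0
```

```bash
python3 ang3.py 14|tail -1
python3 - <<'E'
from plant import snapshot,sensors
import cv2,numpy as np
s=sensors.sense();print(s["t"],s["position"],s["force"],s["joint_positions"].round(1))
d=snapshot("wrist");cv2.imwrite("pics/w14.png",d["pixels"][:,:,::-1])
E
```

```text
now (np.float64(-0.438), np.float64(0.0242), array([-0.438, -0.44 , -0.436, -0.444, -0.432, -0.446, -0.434, -0.438])) (np.float64(-0.433), np.float64(0.0233), array([-0.446, -0.44 , -0.43 , -0.43 , -0.432, -0.432, -0.434, -0.434]))
12.75 [0.52247214 0.09757137 0.22760961] [ 0.24567076 -1.06694492  0.09795349] [ -8.3  -8.3 -19.1 116.9  24.4  57.3  29.7]
```

View pics/t_14.png

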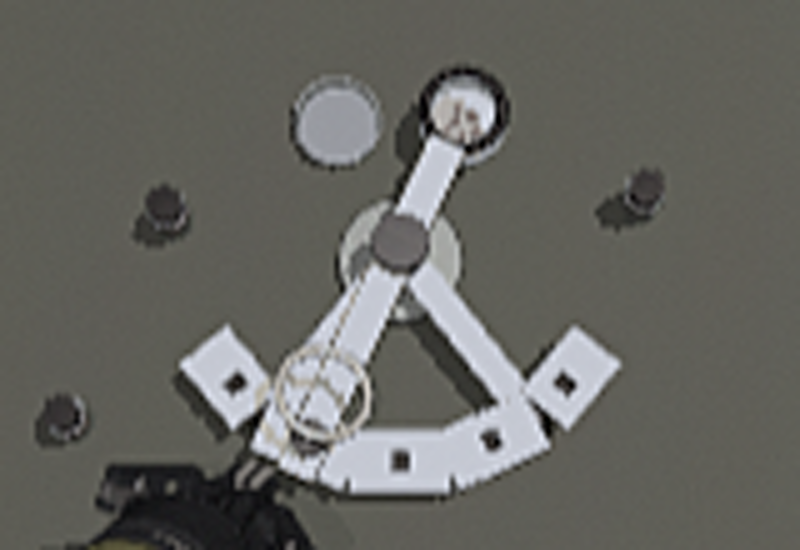

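View pics/s_14.png

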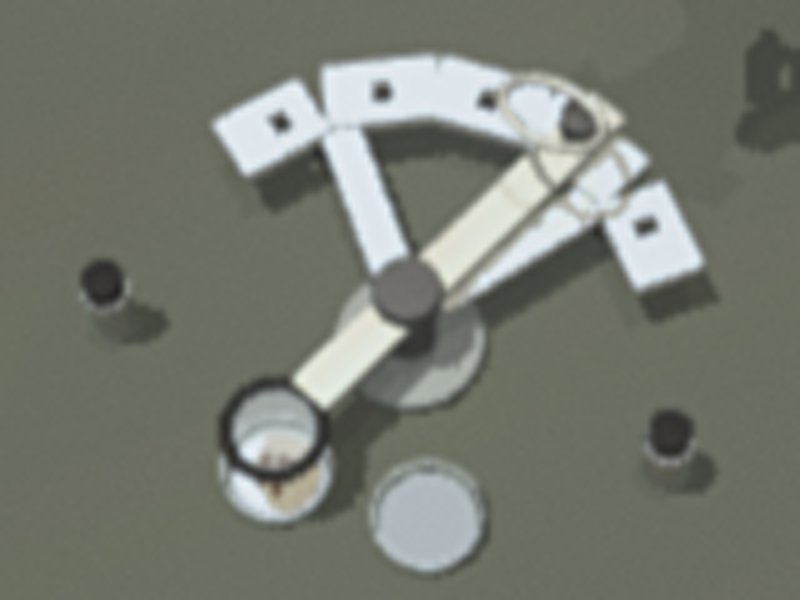

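The arm lies at the next hole with the lens over the crumb dish, and the dishes and vials are unmoved. Last, I'll triangulate the ring height: about 0.110 m means home, 0.118 m means resting on the plate.

Run:
```python
from h import *
a=load("top1.npz");b=load("scene1.npz")
c1,r1=ray(a,(322.5)/5-.5+240,(395.5)/5-.5+105);c2,r2=ray(b,(553.5)/5-.5+230,(112)/5-.5+190)
s=np.linalg.lstsq(np.c_[r1,-r2],c2-c1,rcond=None)[0];print(c1+r1*s[0],c2+r2*s[1])
for z in(.111,.119):
  p=[.5895,.0693,z];print(z,[(x+.5)*5-.5 for x in np.subtract(proj(a,p),(240,105))],[(x+.5)*5-.5 for x in np.subtract(proj(b,p),(230,190))])
```

```text
[0.58729742 0.0689292  0.11045057] [0.58752511 0.0681729  0.11044798]
0.111 [np.float64(321.48792726725316), np.float64(391.35310084977357)] [np.float64(553.8280368553206), np.float64(114.56432215348156)]
0.119 [np.float64(320.978732005381), np.float64(389.6032339643808)] [np.float64(554.203413808613), np.float64(106.90444176841123)]
```

View pics/w14.png

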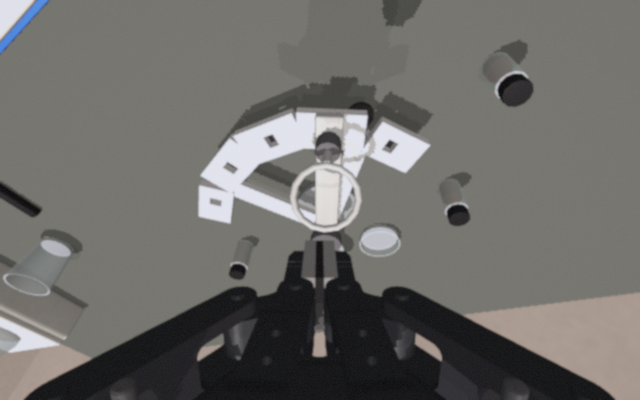

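The ring height comes out at 0.1105 m, the same as at the start (0.1099 m), so the pin is home. The robot is clear of everything, so I'm handing in.

```bash
python3 -c "
from plant import sign_off
print(sign_off())"
```

```text
the job is handed in; nothing more can be done
None
```

I hooked the closed fingertips through the pull ring and lifted the pin about 15 mm. I then swung the arm one hole (to -0.44 rad) so the lens sits over the crumb dish, and handed the job in at about 13 s with the robot clear of everything.

- **First drop missed:** when I lowered the ring, the pin came to rest on the plate about 0.02 rad short of the hole. With the ring slack, I nudged it sideways with the finger until the pin snapped in. Wrist force was about 8 N at most in the readings after each move.
- **Pin home:** the last checks agree that it is. The ring centre is 0.1105 m high, against 0.1099 m at the start and about 0.118 m if it were resting on the plate. The exposed pin shaft matches the starting picture.
- **Arm angle:** the two cameras disagree slightly. Taken relative to the start picture, the top view gives about -0.442 rad and the scene view about -0.42 rad. The scene view is the rougher of the two.
- **Surroundings:** the dishes and the vials near the stand look unmoved in the final close-ups. I did not re-measure the bottle, boxes, beaker and marker, but the arm did not go near them and I felt no contact.

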